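# Find the loose bolt and hold its cover open

## Task

Tap the bolts of the drive unit from above to find the loose one, which sinks when tapped, then lift that bolt's hinged cover by its tab to about 45 degrees and finish while still holding it up with the gripper. Lift no other cover, and leave the jar, the mug and the screwdriver where they are.

Things in the scene. Friction and masses are not known exactly. Their poses are not given: they have to be found in the camera images.
- unit: Heavy cast-aluminium drive unit, fixed: a box 120 x 330 mm, flat top 60 mm above the bench. Origin on the bench under the middle bolt; z up; y along the three bolts (95 mm apart); x to the hinges and the round motor (top 100 mm high, axis 62 mm behind the bolts). The box reaches 35 mm before the bolts (-x, front) and 85 mm behind; the covers' tabs overhang its front.
- bolt1_head (a point): Top centre of the bolt nearest the unit's +y end (95 mm from the middle): hex steel head 20 mm across, its top at first 74 mm above the bench, 8 mm above its cover, in the cover's 38 x 26 mm window. The bolts look alike: a sound one gives under 2 mm to a tap of up to 25 N; the loose one (any of the three) slides down 7 mm at about 3 N and stays down.
- bolt1 (a joint): How far the bolt nearest the unit's +y end (95 mm from the middle) has sunk, m: 0 at the start, 0.007 fully sunk.
- cover1_tab (a point): Grip point in the tab of the hinged grey cover round the bolt nearest the unit's +y end (95 mm from the middle): a flat frame 42 mm wide, 4 mm thick; tab 20 mm wide (y), 8 thick, 52 long, to the front (-x), free air below. Point at mid-thickness, 11 mm from the tab's end, 65 mm before the bolt, 102 mm from the hinge, 66 mm above the bench. About 0.12 kg; falls shut when let go.
- cover1_hinge (a point): Hinge axis of the cover round the bolt nearest the unit's +y end (95 mm from the middle), 37 mm behind the bolt and 64 mm above the bench; the axis runs along the unit's y.
- cover1 (a joint): Opening of the cover round the bolt nearest the unit's +y end (95 mm from the middle), rad: 0 shut (flat), growing as the tab is lifted up and back, stop at 1.3.
- bolt2_head (a point): Top centre of the bolt in the middle: hex steel head 20 mm across, its top at first 74 mm above the bench, 8 mm above its cover, in the cover's 38 x 26 mm window. The bolts look alike: a sound one gives under 2 mm to a tap of up to 25 N; the loose one (any of the three) slides down 7 mm at about 3 N and stays down.
- bolt2 (a joint): How far the bolt in the middle has sunk, m: 0 at the start, 0.007 fully sunk.
- cover2_tab (a point): Grip point in the tab of the hinged grey cover round the bolt in the middle: a flat frame 42 mm wide, 4 mm thick; tab 20 mm wide (y), 8 thick, 52 long, to the front (-x), free air below. Point at mid-thickness, 11 mm from the tab's end, 65 mm before the bolt, 102 mm from the hinge, 66 mm above the bench. About 0.12 kg; falls shut when let go.
- cover2_hinge (a point): Hinge axis of the cover round the bolt in the middle, 37 mm behind the bolt and 64 mm above the bench; the axis runs along the unit's y.
- cover2 (a joint): Opening of the cover round the bolt in the middle, rad: 0 shut (flat), growing as the tab is lifted up and back, stop at 1.3.
- bolt3_head (a point): Top centre of the bolt nearest the unit's -y end (95 mm from the middle): hex steel head 20 mm across, its top at first 74 mm above the bench, 8 mm above its cover, in the cover's 38 x 26 mm window. The bolts look alike: a sound one gives under 2 mm to a tap of up to 25 N; the loose one (any of the three) slides down 7 mm at about 3 N and stays down.
- bolt3 (a joint): How far the bolt nearest the unit's -y end (95 mm from the middle) has sunk, m: 0 at the start, 0.007 fully sunk.
- cover3_tab (a point): Grip point in the tab of the hinged grey cover round the bolt nearest the unit's -y end (95 mm from the middle): a flat frame 42 mm wide, 4 mm thick; tab 20 mm wide (y), 8 thick, 52 long, to the front (-x), free air below. Point at mid-thickness, 11 mm from the tab's end, 65 mm before the bolt, 102 mm from the hinge, 66 mm above the bench. About 0.12 kg; falls shut when let go.
- cover3_hinge (a point): Hinge axis of the cover round the bolt nearest the unit's -y end (95 mm from the middle), 37 mm behind the bolt and 64 mm above the bench; the axis runs along the unit's y.
- cover3 (a joint): Opening of the cover round the bolt nearest the unit's -y end (95 mm from the middle), rad: 0 shut (flat), growing as the tab is lifted up and back, stop at 1.3.
- jar_mid (a point): Middle of a glass jar with a steel lid, 60 mm wide, 85 mm high, standing left of the unit; leave alone.
- mug_mid (a point): Middle of a white mug, 76 mm wide, 90 mm high, standing right of the unit; leave alone.
- driver: Black-handled screwdriver lying on the bench in front of the unit; leave alone.

How it is judged (in metres and radians):
On the way:
1. the loose bolt has been tapped and has sunk more than 4 mm, its cover still shut (((value of joint bolt1 above 0.004 m and value of joint cover1 below 0.1 rad) or (value of joint bolt2 above 0.004 m and value of joint cover2 below 0.1 rad) or (value of joint bolt3 above 0.004 m and value of joint cover3 below 0.1 rad))), for 0.2 s.
At the end, for the whole second after the job is handed in: The cover of the sunken (loose) bolt is open more than 0.6 rad (34 degrees), still, and touched by the fingers; the other two covers are shut (under 0.1 rad) (((value of joint bolt1 above 0.004 m and value of joint cover1 above 0.6 rad and velocity of joint cover1 between -0.15 and 0.15 rad/s and contact force between the fingers and cover1 above 0.2 N and value of joint each of cover2, cover3 below 0.1 rad) or (value of joint bolt2 above 0.004 m and value of joint cover2 above 0.6 rad and velocity of joint cover2 between -0.15 and 0.15 rad/s and contact force between the fingers and cover2 above 0.2 N and value of joint each of cover1, cover3 below 0.1 rad) or (value of joint bolt3 above 0.004 m and value of joint cover3 above 0.6 rad and velocity of joint cover3 between -0.15 and 0.15 rad/s and contact force between the fingers and cover3 above 0.2 N and value of joint each of cover1, cover2 below 0.1 rad))); the arm keeps its last pose, push and grip.
It fails at once if a cover was lifted (over 0.2 rad) whose bolt had not sunk ((value of joint cover1 above 0.2 rad and value of joint bolt1 below 0.004 m) or (value of joint cover2 above 0.2 rad and value of joint bolt2 below 0.004 m) or (value of joint cover3 above 0.2 rad and value of joint bolt3 below 0.004 m)).
It fails at once if the jar, the mug or the screwdriver was moved more than 30 mm (distance of any of jar_mid, mug_mid, driver from where it was at the start of the episode above 0.03 m).
It also fails if it takes over 51 s, if anything falls off the work surface, if the arm or the gripper's body presses on something with over 40 N, if the wrist force passes 120 N, or if a joint passes its speed limit or range.

## Robot

A 6-joint arm with a two-finger parallel gripper is mounted at the origin on the work surface. World frame = base frame: x ahead of the robot, y to its left, z up, the work surface at z = 0. Lengths are in m, angles in degrees, forces in N, time in s.
With the tool pointing down it reaches from about 0.4 to 0.825 m from the base axis. Payload 7 kg.
Tool frame: the origin (TCP) lies at the very end of the fingers, on their centre line; the grasp point (between the pads) lies 19 mm behind it; z points along the fingers, y is the line along which they close (so a half turn about z gives the same grasp; the last joint's range is limited). The gripper opens to 88 mm and grips with 3 to 60 N. Pads are 19 mm wide; open, the fingers measure 130 mm over their backs; the gripper's body (78 mm by 193 mm) begins 47 mm behind the grasp point.
Start: joints at [-52.936, 20.546, 0.682, 0, -70.136, -16.507], TCP at [0.237, -0.632, 0.227] pointing down, gripper open.
Joint ranges: [-176.03, 176.03], [-82.01, 121.73], [-58.28, 71.71], [-173.87, 95.51], [-174.79, -0.11], [-173.66, 173.66]. Speed limits (degrees/s): [136.94, 136.94, 172.46, 180, 180, 180].

## Interface

Orientations are given as [roll, pitch, yaw] about the fixed x, y, z axes, in that order (R = Rz(yaw) Ry(pitch) Rx(roll)).
In Python, from plant import ctrl gives the robot as it stands.
- The arm moves only by the tool carry_out, never from a script. Its argument "deltas" is a list that holds one entry, the list of rows, each a list of 5 numbers: the shift along the tool's x, y, z scaled (see below), then the turn about the tool's z scaled (see below), then the opening, from -1 (shut) to 1 (fully open). A call has 1 to 5 rows; each row is the pose to reach, as a shift and turn from the pose commanded when the call began, along the tool's axes at that moment, turning the shorter way round; what a row does not reach only later rows make up. The controller multiplies each number of a shift by 20 cm and each number of a turn by 2 pi rad. A row lasts 1/10 s, in which the tool goes at most 50 mm and 8.59 degrees, less where a joint would pass 70% of its speed; a pose out of reach is approached as far as the arm can. A call with a number of a shift or a turn outside -1 to 1 is refused whole. A call with a gripper value outside its range is refused whole. The fingers move at their own pace and stop on an object; the grip force is fixed at half the most. Time passes only in rows, so rows that repeat a pose let the fingers close. It gives the time, the measured TCP pose, the force, the opening and the grip force at its end, in the units of the state.
- ctrl.get_obs(): the state, without advancing time (a new reading comes with each control period).
- ctrl.snapshot(name): name is "scene" or "top" or "wrist"; returns a dict with "color" (480x640x3 uint8, red, green, blue), "camera_matrix" (3x3 intrinsics, pixels), "R" (3x3) and "t" (3): a world point X has camera coordinates R X + t. Camera axes: x right, y down, z forward; pixel columns grow to the right and rows downward; lengths in m; the calibration is good to about 2 mm. The wrist camera is an equidistant fisheye: a pixel r from the principal point sees the ray r / f radians off the axis. A picture is of the moment at which its call begins. There is no depth.
- ctrl.close_job(): hands the job in; it is judged then, once.
Trained networks look in a picture, given as the dict that the camera call returned (one of the last four; its "shot" number tells which), for a name from the list of things; names that differ only in an ending like _2 or _b are one class to them, and where a whole thing is asked for, a point or a joint stands for the part that bears it (a point fixed in the world has none). Each returns a list of dicts, best first, with "p" (0 to 1); they miss things now and then, are a little off and sometimes report something else, mostly with a low value. They report only what shows in the picture. A call takes as long as a camera call.
- ctrl.search_frame(picture, name): "centre" ([column, row] in pixels, amid what is visible of it).
- ctrl.silhouettes(picture, name): "mask" (480x640 bool, what is visible of it) and "centre" ([column, row] in pixels, amid what is visible of it).
- ctrl.spot_point(picture, name): "centre" ([column, row] in pixels: a listed point, or the origin of a listed thing).
The state is a dict: "clock": time; "joint_pos": joint angles; "qvel": joint speeds; "tau": joint torques, N m; "tool_pos": TCP position; "orientation": TCP orientation; "force": force on the tool from outside, world axes, zero at the start; "moment": the same for the moment, N m; "opening": finger opening in m; "gripper_force": force on a finger pad.
Only numpy, scipy, OpenCV 4.12 (cv2) and the standard library are available. Lean on these libraries where they do the work, as an engineer would, in place of code of your own. Each camera call takes 0.05 s, during which the arm holds its last target. There are 200 camera calls.

## Working session

There is one attempt and no reset: what is moved stays moved. The work goes in short steps, Python scripts to look and compute and a tool call to move; the robot and the scene stay as the last step left them, time stands still between calls to the robot, and variables do not carry over. Pictures are saved under pics/ and viewed, at most 10 in all, crops included, and the job is handed in when it is done.

Besides the shell and the picture viewer there is one more tool, called after ">>>" by a JSON object that holds its "api" and its "payload". carry_out: Moves the arm, as the interface text tells. Its arguments: {"type":"object","properties":{"deltas":{"type":"array"}},"required":["deltas"]}

```bash
mkdir -p pics; ls; cat > h.py <<'E'
import numpy as np, cv2
from plant import ctrl
def save(s,n): cv2.imwrite('pics/'+n,cv2.cvtColor(s['color'],cv2.COLOR_RGB2BGR))
def toz(s,px,z):
    K,R,t=map(np.array,(s['camera_matrix'],s['R'],s['t']))
    d=R.T@np.linalg.inv(K)@[px[0],px[1],1]; c=-R.T@t
    return c+d*(z-c[2])/d[2]
E
python3 - <<'E'
from h import *
o=ctrl.get_obs(); print({k:np.round(v,3) for k,v in o.items()})
for c in ['scene','top']:
    s=ctrl.snapshot(c); save(s,c+'1.png'); print(c,np.round(-np.array(s['R']).T@s['t'],3))
    for n,z in [('unit',0),('bolt1_head',.074),('bolt2_head',.074),('bolt3_head',.074),('cover1_tab',.066),('cover2_tab',.066),('cover3_tab',.066),('cover1_hinge',.064),('cover3_hinge',.064),('jar_mid',.0425),('mug_mid',.045),('driver',.015)]:
        for r in ctrl.spot_point(s,n)[:3]: print(n,round(r['p'],2),np.round(r['centre'],1),np.round(toz(s,r['centre'],z),4))
E
```

```text
pics
{'clock': np.float64(0.0), 'joint_pos': array([-5.2937e+01,  2.0591e+01,  6.3300e-01, -2.0000e-02, -7.0136e+01,
       -1.6507e+01]), 'qvel': array([-0.038,  0.053,  0.055,  0.019,  0.031,  0.064]), 'tau': array([ 2.0000e-03, -5.8271e+01,  2.9307e+01,  6.9970e+00,  7.0000e-03,
       -0.0000e+00]), 'tool_pos': array([ 0.237, -0.632,  0.226]), 'orientation': array([ 1.79905e+02, -8.00000e-03, -1.59450e+02]), 'force': array([ 0.145, -0.304,  1.376]), 'moment': array([-0.024, -0.002,  0.033]), 'gripper_force': np.float64(0.0), 'opening': np.float64(0.087)}
scene [1.26  0.376 0.979]
unit 0.69 [303.8 263.8] [ 0.5473  0.0126 -0.    ]
bolt1_head 0.4 [338.6 267.4] [0.5753 0.1097 0.074 ]
bolt2_head 0.62 [305.5 243.7] [0.5489 0.017  0.074 ]
bolt3_head 0.64 [397.5 306.8] [0.6117 0.2573 0.074 ]
bolt3_head 0.46 [275.4 220. ] [ 0.5173 -0.0767  0.074 ]
cover1_tab 0.77 [354.3 248.5] [0.5047 0.1152 0.066 ]
cover2_tab 0.61 [321.7 226.9] [0.4801 0.0229 0.066 ]
cover3_tab 0.86 [293.3 207.9] [ 0.4568 -0.0631  0.066 ]
cover3_tab 0.28 [215.6 195.6] [ 0.5077 -0.2461  0.066 ]
cover3_tab 0.23 [325.6 279.
[... 554 characters left out ...]
71 0.    ]
unit 0.3 [369.7 297.6] [ 0.4711 -0.0654  0.    ]
bolt1_head 0.49 [271.5 247.8] [0.574  0.1078 0.074 ]
bolt2_head 0.62 [321.9 254.4] [0.5513 0.0177 0.074 ]
bolt3_head 0.42 [326.8 237.3] [0.5821 0.0052 0.074 ]
bolt3_head 0.4 [374.3 262.6] [ 0.5254 -0.0751  0.074 ]
cover1_tab 0.56 [266.6 281.6] [0.5144 0.123  0.066 ]
cover2_tab 0.74 [303.1 335. ] [0.4117 0.0672 0.066 ]
cover3_tab 0.75 [369.3 296.4] [ 0.4663 -0.0587  0.066 ]
cover1_hinge 0.82 [280.  229.4] [0.6093 0.0896 0.064 ]
cover3_hinge 0.89 [380.4 245.5] [ 0.5576 -0.0917  0.064 ]
jar_mid 0.71 [195.8 253.5] [0.5864 0.2527 0.0425]
mug_mid 0.85 [472.5 273.3] [ 0.4894 -0.2574  0.045 ]
driver 0.83 [303.6 335.6] [0.4131 0.0683 0.015 ]
```

View pics/scene1.png

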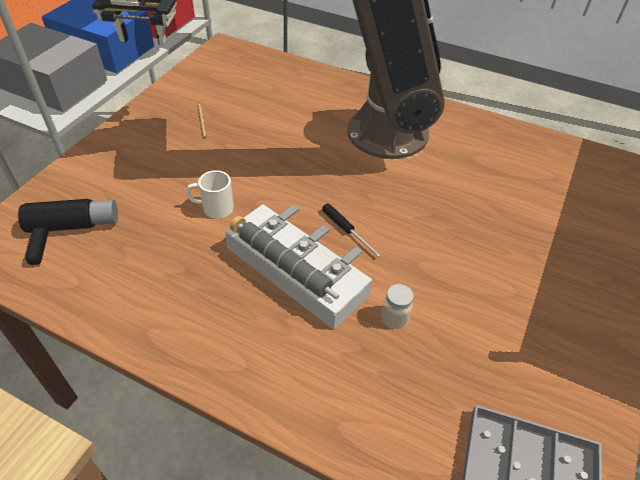

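View pics/top1.png

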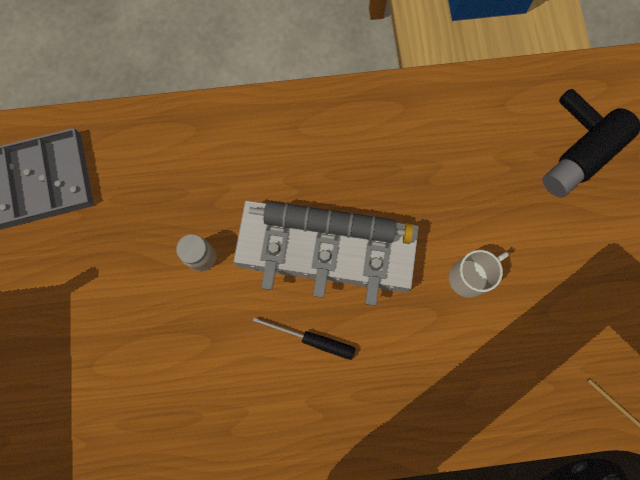

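The scene view shows the unit with its bolts at about (274,224), (305,244) and (337,267), the tabs pointing at the robot, the screwdriver in front, the mug to the right and the jar to the left. In the top view the bolts are at (274,247), (325,255) and (377,263), and the tab ends at (268,285), (321,293) and (372,300). The top `cover2_tab` hit and one of the `bolt3` hits are wrong, so I'll fit the unit pose robustly.

```bash
cat >> h.py <<'E'
P={}
for i,y in ((1,.095),(2,0),(3,-.095)):
    P[f'bolt{i}_head']=(0,y,.074);P[f'cover{i}_tab']=(-.065,y,.066);P[f'cover{i}_hinge']=(.037,y,.064)
def w(p,q): c,s=np.cos(q[2]),np.sin(q[2]); return np.array([q[0]+c*p[0]-s*p[1],q[1]+s*p[0]+c*p[1],p[2]])
def tool(dw,yaw):  # world shift -> tool units /0.2
    c,s=np.cos(np.radians(yaw)),np.sin(np.radians(yaw)); return np.array([c*dw[0]+s*dw[1],s*dw[0]-c*dw[1],-dw[2]])/.2
E
python3 - <<'E'
from h import *
from scipy.optimize import least_squares
D=[]
for c in ['scene','top']:
    s=ctrl.snapshot(c)
    for n in P:
        for r in ctrl.spot_point(s,n)[:2]:
            D.append((c,n,toz(s,r['centre'],P[n][2])))
    if c=='top':
        for n,px in (('bolt1_head',(274,247)),('bolt2_head',(325,255)),('bolt3_head',(377,263))): D.append(('eye',n,toz(s,px,.074)))
f=lambda q,D=D:np.concatenate([(w(P[n],q)-x)[:2] for _,n,x in D])
for sel in (('scene',),('top',),('eye',),('scene','top','eye')):
    d=[e for e in D if e[0] in sel]
    r=least_squares(lambda q:f(q,d),[.549,.017,-.27],loss='soft_l1',f_scale=.002); print(sel,np.round(r.x,4),np.degrees(r.x[2]))
q=r.x; np.save('q.npy',q)
for e,v in zip(D,f(q).reshape(-1,2)): print(e[0],e[1],np.round(v*1000,1))
o=ctrl.get_obs();yaw=o['orientation'][2]
b=w(P['bolt1_head'],q); print(b,yaw,tool(b+[0,0,.09]-o['tool_pos'],yaw),'turn',((yaw-np.degrees(q[2])-180)%360)/360)
E
```

```text
('scene',) [ 0.5481  0.0158 -0.2914] -16.698450856372304
('top',) [ 0.5501  0.0138 -0.2579] -14.773999268543925
('eye',) [ 0.5496  0.0118 -0.2715] -15.554461465087037
('scene', 'top', 'eye') [ 0.5489  0.0139 -0.2784] -15.95367990185196
scene cover1_tab [-3.1 -3.4]
scene cover1_hinge [ 0.2 -1.3]
scene bolt2_head [3.2 7.3]
scene bolt2_head [ -65.2 -240.8]
scene cover2_tab [3.7 9.2]
scene cover2_hinge [-5.2 -4.5]
scene bolt3_head [ 2.4 -3. ]
scene cover3_tab [0.5 0. ]
scene cover3_hinge [2.6 6. ]
scene cover3_hinge [  50.4 -210.9]
top bolt1_head [ 2.  -4.8]
top cover1_tab [ 0.  -1.5]
top cover1_hinge [1.3 1.7]
top cover1_hinge [149.7 151.2]
top bolt2_head [-56. -78.]
top bolt2_head [ 61.5 -11.8]
top cover2_tab [-1.9  6. ]
top cover2_tab [-44.4 109.4]
top cover2_hinge [-2.4 -2.9]
top bolt3_head [-5.   2.8]
top cover3_tab [-2.4 -5.5]
top cover3_hinge [3.7 6.3]
eye bolt1_head [0.  2.2]
eye bolt2_head [-0.6  1.7]
eye bolt3_head [-1.3  2.4]
[0.5750343  0.10527005 0.074     ] -159.44268278208278 [-2.87693811  2.85809291  0.31281519] turn 0.10141943644380326
```

>>> {"api": "carry_out", "payload": {"deltas": [[[-0.865,0.825,0,0,-1],[-0.865,0.825,0,0,-1],[-0.865,0.825,0,0,-1],[-0.865,0.825,0,0,-1],[-0.865,0.825,0,0,-1]]]}}

```text
clock: 2.8
tool_pos: [0.3417, -0.4146, 0.2269]
orientation: [-180.0, 0.0, -159.4]
force: [0.9, -0.7, 0.2]
opening: 0.0533
gripper_force: 0.0
```

>>> {"api": "carry_out", "payload": {"deltas": [[[-0.865,0.825,0,0,-1],[-0.865,0.825,0,0,-1],[-0.865,0.825,0,0,-1],[-0.865,0.825,0,0,-1],[-0.865,0.825,0,0,-1]]]}}

```text
clock: 3.3
tool_pos: [0.4459, -0.1992, 0.2271]
orientation: [-180.0, 0.1, -159.4]
force: [2.1, 0.2, -0.2]
opening: 0.0132
gripper_force: 0.0
```

>>> {"api": "carry_out", "payload": {"deltas": [[[-0.865,0.825,0,0.1014,-1],[-0.865,0.825,0,0.1014,-1],[-0.865,0.825,0,0.1014,-1],[-0.865,0.825,0,0.1014,-1],[-0.865,0.825,0,0.1014,-1]]]}}

```text
clock: 3.8
tool_pos: [0.5476, 0.0113, 0.227]
orientation: [180.0, 0.0, 163.7]
force: [1.5, -1.1, 1.0]
opening: 0.0005
gripper_force: 0.0
```

>>> {"api": "carry_out", "payload": {"deltas": [[[0,0,0,0,-1],[0,0,0,0,-1],[0,0,0,0,-1]]]}}

```text
clock: 4.1
tool_pos: [0.5467, 0.009, 0.2265]
orientation: [-180.0, -0.0, 164.1]
force: [-0.9, 0.1, -0.4]
opening: 0.0007
gripper_force: 0.0
```

```bash
python3 - <<'E'
from h import *
o=ctrl.get_obs();print(np.round(o['tool_pos'],4),o['orientation'])
s=ctrl.snapshot('wrist');save(s,'w1.png');K=np.array(s['camera_matrix']);R=np.array(s['R']);t=np.array(s['t'])
print(np.round(-R.T@t,3),K)
def fe(s,px,z):
    d=np.array([px[0]-K[0,2],px[1]-K[1,2]]);r=np.hypot(*d);a=r/K[0,0]
    v=R.T@np.append(np.sin(a)*d/r,np.cos(a));c=-R.T@t;return c+v*(z-c[2])/v[2]
q=np.load('q.npy')
for n in P:
    X=R@w(P[n],q)+t;r=np.hypot(*X[:2]);a=np.arctan2(r,X[2]);pp=K[:2,2]+K[0,0]*a*X[:2]/r
    print(n,'pred',np.round(pp),[(round(e['p'],2),np.round(e['centre']),np.round(1000*(fe(s,e['centre'],P[n][2])-w(P[n],q))[:2],1)) for e in ctrl.spot_point(s,n)[:2]])
E
```

```text
[0.5467 0.009  0.2265] [-1.79988274e+02 -1.86680134e-02  1.64082349e+02]
[0.466 0.032 0.384] [[371.64829954   0.         317.23337007]
 [  0.         371.64829954 241.83003463]
 [  0.           0.           1.        ]]
bolt1_head pred [429. 224.] [(0.78, array([429., 223.]), array([-1.2, -0.1]))]
cover1_tab pred [431. 150.] [(0.86, array([435., 152.]), array([1.9, 2.7])), (0.17, array([214., 152.]), array([ -50.3, -183.4]))]
cover1_hinge pred [423. 259.] [(0.78, array([419., 258.]), array([-1.4, -3.3])), (0.58, array([436., 149.]), array([-97.5,  33.6]))]
bolt2_head pred [323. 223.] [(0.64, array([325., 222.]), array([-0.2,  1.9]))]
cover2_tab pred [323. 147.] [(0.82, array([325., 147.]), array([0.7, 1.3]))]
cover2_hinge pred [322. 259.] [(0.59, array([323., 260.]), array([ 1.1, -0.1]))]
bolt3_head pred [215. 224.] [(0.93, array([216., 224.]), array([0.6, 0.4])), (0.51, array([226., 262.]), array([37.4, -3.1]))]
cover3_tab pred [214. 149.] [(0.64, array([212., 152.]), array([ 2.3, -1.9]))]
cover3_hinge pred [221. 259.] [(0.71, array([224., 265.]), array([6.7, 0.5])), (0.2, array([547., 194.]), array([ 22.8, 326. ]))]
```

View pics/w1.png

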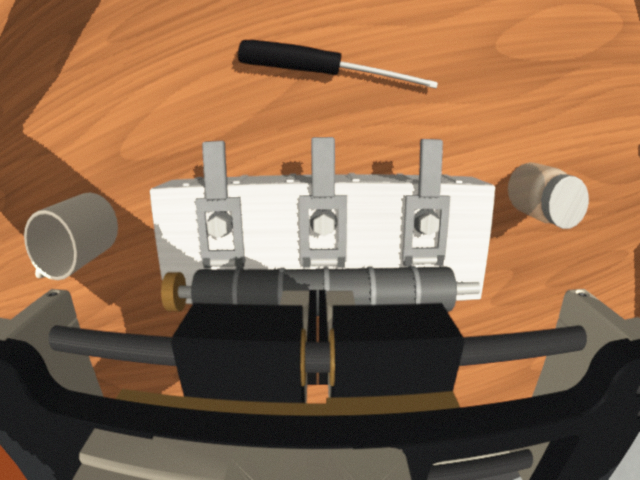

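The wrist view confirms the fit: bolts at (429,223), (323,222) and (217,224), tabs at (433,150), (323,147) and (213,150), all within 2 mm of the prediction. I'll start tapping at the middle bolt.

>>> {"api": "carry_out", "payload": {"deltas": [[[-0.004,0.027,0.69,0,-1],[-0.004,0.027,0.69,0,-1],[-0.004,0.027,0.69,0,-1],[-0.004,0.027,0.69,0,-1],[-0.004,0.027,0.69,0,-1]]]}}

```text
clock: 5.1
tool_pos: [0.5497, 0.0142, 0.0891]
orientation: [-179.9, -0.0, 164.1]
force: [0.4, 0.5, 1.1]
opening: 0.0004
gripper_force: 0.0
```

>>> {"api": "carry_out", "payload": {"deltas": [[[0,0,0.025,0,-1],[0,0,0.05,0,-1],[0,0,0.06,0,-1],[0,0,0.07,0,-1],[0,0,0.07,0,-1]]]}}

```text
clock: 5.6
tool_pos: [0.5493, 0.0144, 0.0747]
orientation: [180.0, 0.0, 164.1]
force: [1.0, 0.4, -0.3]
opening: 0.0003
gripper_force: 0.0
```

>>> {"api": "carry_out", "payload": {"deltas": [[[0,0,0.005,0,-1],[0,0,0.01,0,-1],[0,0,0.01,0,-1]]]}}

```text
clock: 5.9
tool_pos: [0.5496, 0.0144, 0.0737]
orientation: [180.0, 0.0, 164.1]
force: [-3.6, -0.2, 8.6]
opening: 0.0004
gripper_force: 5.0
```

>>> {"api": "carry_out", "payload": {"deltas": [[[0,0,0.005,0,-1],[0,0,0.01,0,-1],[0,0,0.01,0,-1]]]}}

```text
clock: 6.2
tool_pos: [0.5497, 0.0144, 0.0733]
orientation: [180.0, 0.1, 164.1]
force: [-9.6, 1.4, 26.5]
opening: 0.0
gripper_force: 13.1
```

The middle bolt holds: 26 N for 0.7 mm of give. Next is bolt 1.

>>> {"api": "carry_out", "payload": {"deltas": [[[0,0,-0.1,0,-1],[0,0.25,-0.1,0,-1],[0,0.475,-0.1,0,-1],[0,0.475,-0.1,0,-1],[0,0.475,-0.1,0,-1]]]}}

```text
clock: 6.7
tool_pos: [0.5754, 0.1067, 0.0903]
orientation: [-180.0, -0.0, 164.2]
force: [0.2, -0.9, -1.2]
opening: 0.0004
gripper_force: 0.0
```

>>> {"api": "carry_out", "payload": {"deltas": [[[0,0,0.04,0,-1],[0,0,0.07,0,-1],[0,0,0.085,0,-1],[0,0,0.095,0,-1],[0,0,0.095,0,-1]]]}}

```text
clock: 7.2
tool_pos: [0.5753, 0.1052, 0.0712]
orientation: [-180.0, -0.0, 164.0]
force: [0.8, -0.1, 0.9]
opening: 0.0002
gripper_force: 0.0
```

>>> {"api": "carry_out", "payload": {"deltas": [[[0,0,0.006,0,-1],[0,0,0.012,0,-1],[0,0,0.012,0,-1]]]}}

```text
clock: 7.5
tool_pos: [0.5757, 0.1057, 0.0693]
orientation: [180.0, 0.0, 164.1]
force: [0.5, -1.4, 1.2]
opening: 0.0002
gripper_force: 0.5
```

>>> {"api": "carry_out", "payload": {"deltas": [[[0,0,0.005,0,-1],[0,0,0.01,0,-1],[0,0,0.012,0,-1],[0,0,0.012,0,-1]]]}}

```text
clock: 7.9
tool_pos: [0.5757, 0.1057, 0.0673]
orientation: [180.0, 0.0, 164.1]
force: [-0.9, -1.6, 6.8]
opening: 0.0005
gripper_force: 3.1
```

Bolt 1 gave way at low force and stopped at 67 mm, so it's the loose one. I'll rise, move over its tab and open the fingers.

>>> {"api": "carry_out", "payload": {"deltas": [[[0,0,-0.2,0,-1],[0,0,-0.2,0,0],[0.325,0,-0.2,0,0.3],[0.325,0,-0.2,0,0.3],[0.325,0,-0.2,0,0.3]]]}}

```text
clock: 8.4
tool_pos: [0.5111, 0.1241, 0.107]
orientation: [180.0, -0.0, 164.1]
force: [-0.0, 0.2, -0.1]
opening: 0.0267
gripper_force: 0.0
```

```bash
python3 - <<'E'
from h import *
o=ctrl.get_obs();q=np.load('q.npy');print(np.round(o['tool_pos'],4),o['orientation'],o['opening'])
g=w((-.065,.095,.047),q);print(g,tool(g-o['tool_pos'],o['orientation'][2]))
s=ctrl.snapshot('wrist');save(s,'w2.png')
E
```

```text
[0.5111 0.1241 0.107 ] [ 1.79957905e+02 -1.14038160e-02  1.64129558e+02] 0.026726178696625184
[0.51253783 0.12313596 0.047     ] [-0.00838736 -0.00247579  0.29993313]
```

View pics/w2.png

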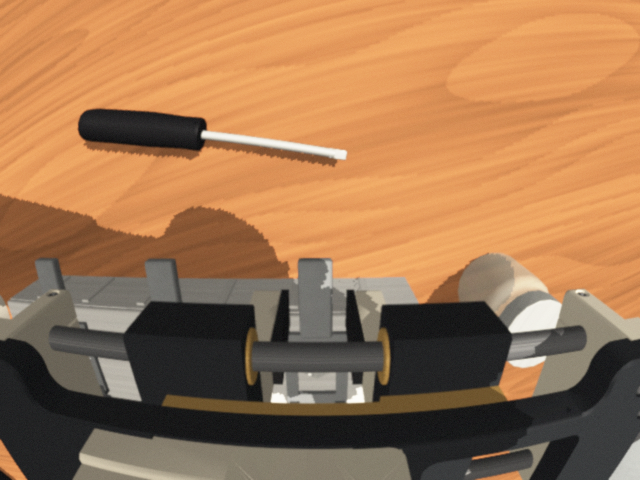

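The tab end (316,262) lies centred between the still-opening fingers (backs at about 265 and 370). The screwdriver and jar are clear. I'll let the fingers open, then descend and grip.

>>> {"api": "carry_out", "payload": {"deltas": [[[-0.006,0,0,0,0.3],[-0.006,0,0,0,0.3],[-0.006,0,0.15,0,0.3],[-0.006,0,0.3,0,0.3],[-0.006,0,0.3,0,0.3]]]}}

```text
clock: 8.95
tool_pos: [0.5121, 0.1217, 0.0433]
orientation: [-179.7, -0.3, 164.0]
force: [-0.6, -0.2, 0.3]
opening: 0.0566
gripper_force: 0.0
```

>>> {"api": "carry_out", "payload": {"deltas": [[[0,0,0,0,-1],[0,0,0,0,-1],[0,0,0,0,-1],[0,0,0,0,-1],[0,0,0,0,-1]]]}}

```text
clock: 9.45
tool_pos: [0.5144, 0.1234, 0.0475]
orientation: [180.0, 0.0, 164.1]
force: [-0.6, -7.6, 2.6]
opening: 0.0227
gripper_force: 5.2
```

>>> {"api": "carry_out", "payload": {"deltas": [[[0,0,0,0,-1],[0,0,0,0,-1],[0,0,0,0,-1]]]}}

```text
clock: 9.75
tool_pos: [0.5139, 0.122, 0.0474]
orientation: [-179.9, 0.0, 164.1]
force: [-0.3, -7.3, 5.2]
opening: 0.0194
gripper_force: 30.1
```

Gripped, with the opening at 19.4 mm on the 20 mm tab and 30 N on the pads. Now I'll lift along the hinge arc.

>>> {"api": "carry_out", "payload": {"deltas": [[[-0.003,0,-0.0445,0,-1],[-0.0095,0,-0.0885,0,-1],[-0.02,0,-0.1315,0,-1],[-0.034,0,-0.174,0,-1],[-0.052,0,-0.2145,0,-1]]]}}

```text
clock: 10.25
tool_pos: [0.5232, 0.1195, 0.0898]
orientation: [-179.9, -0.1, 164.0]
force: [1.0, -5.3, -5.1]
opening: 0.0196
gripper_force: 30.0
```

>>> {"api": "carry_out", "payload": {"deltas": [[[-0.0215,0,-0.039,0,-1],[-0.046,0,-0.076,0,-1],[-0.0735,0,-0.111,0,-1],[-0.1045,0,-0.143,0,-1],[-0.1045,0,-0.143,0,-1]]]}}

```text
clock: 10.75
tool_pos: [0.544, 0.1138, 0.1189]
orientation: [-179.9, -0.1, 164.0]
force: [-4.2, -4.6, -0.7]
opening: 0.0197
gripper_force: 30.0
```

>>> {"api": "carry_out", "payload": {"deltas": [[[0,0,0,0,-1],[0,0,0,0,-1],[0,0,0,0,-1],[0,0,0,0,-1],[0,0,0,0,-1]]]}}

```text
clock: 11.25
tool_pos: [0.5438, 0.1139, 0.1186]
orientation: [-179.9, -0.0, 164.0]
force: [-2.3, -6.2, 0.6]
opening: 0.0197
gripper_force: 30.0
```

```bash
python3 - <<'E'
from h import *
s=ctrl.snapshot('scene')
cv2.imwrite('pics/s2.png',cv2.resize(cv2.cvtColor(s['color'][140:340,200:440],cv2.COLOR_RGB2BGR),(720,600),interpolation=cv2.INTER_CUBIC))
print(ctrl.get_obs())
E
```

```text
{'clock': 11.3, 'joint_pos': array([ 3.20411321e+01,  1.49355128e+01, -2.27628267e+01,  1.44864390e-02,
       -5.23869574e+01, -1.38000359e+02]), 'qvel': array([ 0.03255719, -0.09322925, -0.07986644,  0.033004  , -0.01479514,
       -0.01326291]), 'tau': array([  2.69787468, -45.98459959,  28.0495441 ,   5.46343669,
         1.83663748,  -0.16110735]), 'tool_pos': array([0.54371644, 0.11393743, 0.11858035]), 'orientation': array([-1.79928941e+02, -4.85567390e-02,  1.64049593e+02]), 'force': array([-2.765755  , -6.50320715, -0.03515122]), 'moment': array([-1.97873096,  0.98812995,  0.16143651]), 'gripper_force': 29.999420642852783, 'opening': 0.0196411403528226}
```

View pics/s2.png

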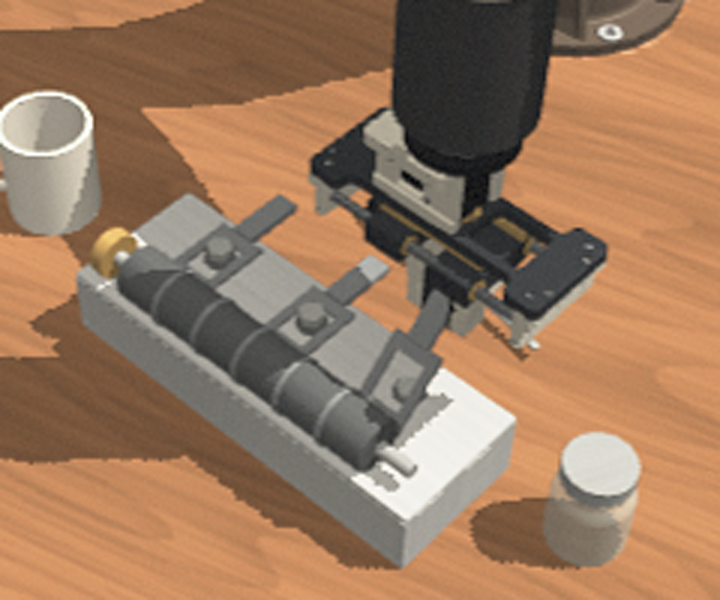

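The close-up shows the +y cover (around 405,385) tilted up with its tab held in the fingers (435,310). The other two covers are flat, and the jar and mug are in place. The grip is steady at 30 N, so I'm handing in.

```bash
python3 -c "
from plant import ctrl
print(ctrl.close_job())"
```

```text
the job is handed in; nothing more can be done
None
```

Bolt 1, nearest the +y end, was the loose one: it gave way at low force and stopped 7 mm down, and I handed the job in with its cover held at about 45 degrees in the gripper. The middle bolt held at 26 N, bolt 3 was not tapped, the other two covers stayed shut, and the hand-in returned no verdict.

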